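Weigh a culture flask, load the incubator bay and latch its door

ROBOT

A 6-joint arm with a two-finger parallel gripper is mounted at the origin on the work surface. World frame = base frame: x ahead of the robot, y to its left, z up, the work surface at z = 0. Lengths are in m, angles in rad, forces in N, time in s.
With the tool pointing down it reaches from about 0.3 to 0.875 m from the base axis. Payload 6.4 kg.
Tool frame: the origin (TCP) lies midway between the tips of the shut fingers; the grasp point (between the pads) lies 19 mm behind it; z points along the fingers, y is the line along which they close (so a half turn about z gives the same grasp; the last joint's range is limited). The gripper opens to 85 mm and grips with 20 to 120 N. Pads are 22 mm wide; open, the fingers measure 114 mm over their backs; the gripper's body (76 mm by 85 mm) begins 54 mm behind the grasp point. The pads swing forward as they close: fully open they stand 13 mm farther back than shut.
Start: joints at [1.105, 0.181, 1.607, -0, 1.354, -0.206], TCP at [0.148, 0.556, 0.192] pointing down, gripper open.
Joint ranges: [-2.99, 2.99], [-0.89, 2.07], [0.3, 2.58], [-1.14, 4.28], [0, 2.63], [-3.12, 3.12]. Speed limits (rad/s): [2.57, 2.57, 3.01, 3.14, 3.14, 3.14].

INTERFACE

Orientations are given as a unit quaternion [w, x, y, z].
In Python, from bench import ctrl gives the robot as it stands. The module is installed in compiled form; this text tells all that it offers.
- The arm moves only by the tool move_arm, never from a script. Its argument "plan" is one flat list of numbers, 6 for each row, row after row: the shift along the world's x, y, z in units of 50 mm (1.0 is 50 mm), then the turn, a rotation vector about the world's x, y, z in rad. A call has 1 to 10 rows; each row is the pose to reach, as a shift and turn from the pose commanded when the call began; what a row does not reach only later rows make up. A row lasts 1/8 s, in which the tool goes at most 62.5 mm and 10.7 degrees, less where a joint would pass 70% of its speed; a pose out of reach is approached as far as the arm can. A call with a gripper value outside its range is refused whole. "grip" is the finger opening in mm, from 0 to 85.4, set as the call begins (left out, the last holds). The fingers move at their own pace and stop on an object; the grip force is fixed at half the most. Time passes only in rows, so rows that repeat a pose let the fingers close. It gives the time, the measured TCP pose, the force, the opening and the grip force at its end, in the units of the state.
- ctrl.get_obs(): the state, without advancing time (a new reading comes with each control period).
- ctrl.camera(name): name is "scene" or "top"; returns a dict with "pixels" (420x560x3 uint8, red, green, blue), "fx", "fy", "cx", "cy" (pixels), "origin" and "attitude" of the camera in the world. Camera axes: x right, y down, z forward; pixel columns grow to the right and rows downward; lengths in m; the calibration is good to about 2 mm. A picture is of the moment at which its call begins. There is no depth.
- ctrl.hand_in(): hands the job in; it is judged then, once.
The state is a dict: "time_s": time; "q": joint angles; "dq": joint speeds; "joint_efforts": joint torques, N m; "eef_pos": TCP position; "eef_rot": TCP orientation; "wrist_force": force on the tool from outside, world axes, zero at the start; "torque": the same for the moment, N m; "opening": opening from 0.0 (shut) to 1.0 (fully open); "grasp_force": force on a finger pad.
Only numpy, scipy, OpenCV 4.12 (cv2) and the standard library are available. Lean on these libraries where they do the work, as an engineer would, in place of code of your own. Each camera call takes 0.05 s, during which the arm holds its last target. There are 200 camera calls.

TASK

Stand the square flask that lies on the bench upright on the balance's pan and let go of it so that it is weighed, then take it again and stand it upright on the floor of the incubator's bottle bay while the bay's door is still open. Then push the door fully shut until its sprung latch snaps in. Set the flask down without dropping it and do not knock over any of the three round vials on the bench and in the bay.

Things in the scene. Friction and masses are not known exactly. Their poses are not given: they have to be found in the camera images.
- flask_mid (a point): Centre of the square amber flask, half-way up its 135 mm, on its axis. Body 50 x 50 mm, 100 mm tall; round grey cap, 40 mm diameter, from 107 to 135 mm above the base. Own z points from base to cap; x, y square to the flat sides. Starts lying on a flat side on the bench, cap away from the robot within 35 degrees. 0.17 to 0.35 kg, centre of mass about 60 mm above the base.
- flask: The same square flask as flask_mid; origin at the centre of its base, z towards the cap.
- pan (a point): Centre of the top of the balance's round steel pan, 132 mm in diameter, 36 mm above the bench, z up; it does not move. The balance is fixed to the bench; its white base is 26 mm high and reaches from the pan's centre 128 mm along its own -x, 72 mm along +x and 80 mm either way along y.
- bay_floor (a point): Centre of the bottle bay's inner floor, 12 mm above the bench: an open-topped white compartment on a low fixed incubator. x points from the door inwards, y along the door, z up. Free inside: x -75 to +75, y -90 to +90 mm. Side walls 10 mm thick, tops 105 mm above the bench. Rear housing from x = +75 mm, 145 mm high. A round vial stands at its +y side; the rest is free.
- door (a joint): Angle of the bay's door, rad: 0 fully shut, positive open (out to the bay's -x side), up to 1.5. White panel 16 mm thick, top 106 mm above the bench, reaching 190 mm from the hinge. Stiff hinge: stays where left, about 1.5 N at door_push swings it. In the last 0.15 rad the latch resists: up to about 12 N there. Latched, it can rattle from 0 to about 0.025.
- door_hinge (a point): Point on the door's vertical hinge axis at the height of the door's top (106 mm above the bench), at the bay's -y side. Its axes turn with the door: y runs from the hinge along the panel to the free edge, -x is the outward normal of the outer face, z up. With the door shut they are parallel to bay_floor's.
- door_push (a point): Point to push on the door's outer face, along its +x: 145 mm from the hinge along the panel, 21 mm below the door's top, 85 mm above the bench. In the frame of door_hinge at x = -8, y = 145 mm; same axes. The strike and jamb, 70 mm high, stand 48 mm and more further along the shut panel's line, projecting up to 14 mm in front of its outer face.
- latch (a joint): How far the sprung, bevelled steel bolt at the door's free edge is pushed in, m: 0 fully out, 0.013 fully in. It rides over the strike by itself as the door is pushed shut (1.2 N to start, 2.8 N fully in) and springs out behind it when the door is within about 0.02 rad of shut.
- vial_bay_mid (a point): Middle (60 mm above its base) of the round amber vial standing in the bay: 38 mm diameter, 120 mm tall, loose, z up its axis. Do not knock it over.
- vial_bench_mid (a point): Middle (60 mm above its base) of the round amber vial standing on the bench, farther from the robot than the flask and balance: 38 mm diameter, 120 mm tall, loose. Do not knock it over.
- vial_far_mid (a point): Middle of the third such round amber vial (38 mm diameter, 120 mm tall, loose), standing near the far edge of the bench by the keyboard. Do not knock it over.
Mind the look-alikes: they are no part of the job. What is shaped like the flask but black or purple is not meant.

How it is judged:
On the way, in this order (a step that is already met when the one before it is completed fails the run):
1. the flask stands upright on the balance's pan, let go (x of flask_mid in the frame of pan between -0.06 and 0.06 m and y of flask_mid in the frame of pan between -0.06 and 0.06 m and z of flask_mid in the frame of pan between 0.06 and 0.075 m and angle between flask_mid's own z axis and vertical below 0.12 rad and contact force between flask and the fingers below 0.1 N and linear speed of flask below 0.05 m/s), for 0.3 s.
2. the flask stands upright on the bay's floor, let go, with the door still open (x of flask_mid in the frame of bay_floor between -0.06 and 0.06 m and y of flask_mid in the frame of bay_floor between -0.078 and 0.078 m and z of flask_mid in the frame of bay_floor between 0.06 and 0.075 m and angle between flask_mid's own z axis and vertical below 0.12 rad and contact force between flask and the fingers below 0.1 N and linear speed of flask below 0.05 m/s and value of joint door above 0.15 rad), for 0.2 s.
At the end, for the whole second after the job is handed in: The flask stands upright (within 7 degrees) on the bay floor, let go and at rest, within 60 mm (x) and 78 mm (y) of the floor centre; the door is under 0.035 rad with the latch sprung out (pushed in less than 3 mm); all three round vials stand (within 17 degrees) (x of flask_mid in the frame of bay_floor between -0.06 and 0.06 m and y of flask_mid in the frame of bay_floor between -0.078 and 0.078 m and z of flask_mid in the frame of bay_floor between 0.06 and 0.075 m and angle between flask_mid's own z axis and vertical below 0.12 rad and contact force between flask and the fingers below 0.1 N and linear speed of flask below 0.05 m/s and value of joint door below 0.035 rad and value of joint latch below 0.003 m and angle between each of vial_bay_mid, vial_bench_mid, vial_far_mid's own z axis and vertical below 0.3 rad); the robot touches nothing.
It fails at once if the round vial in the bay is knocked over (angle between vial_bay_mid's own z axis and vertical above 0.5 rad).
It fails at once if the round vial on the bench near the middle is knocked over (angle between vial_bench_mid's own z axis and vertical above 0.5 rad).
It fails at once if the round vial on the bench by the keyboard is knocked over (angle between vial_far_mid's own z axis and vertical above 0.5 rad).
It fails at once if the flask is dropped (falling faster than 0.9 m/s while not held) (contact force between flask and the fingers below 0.1 N and linear speed of flask above 0.9 m/s).
It also fails if it takes over 72 s, if anything falls off the work surface, if the arm or the gripper's body presses on something with over 40 N, if the wrist force passes 120 N, or if a joint passes its speed limit or range.

## Working session

There is one attempt and no reset: what is moved stays moved. The work goes in short steps, Python scripts to look and compute and a tool call to move; the robot and the scene stay as the last step left them, time stands still between calls to the robot, and variables do not carry over. Pictures are saved under pics/ and viewed, at most 10 in all, crops included, and the job is handed in when it is done.

Besides the shell and the picture viewer there is one more tool, called after "Call:" as name(argument=value, ...) on one line, values as JSON. move_arm: Moves the arm, as the interface text tells. Its arguments: {"type":"object","properties":{"plan":{"type":"array"},"grip":{"type":"number"}},"required":["plan"]}

```bash
mkdir -p pics
python3 - <<'E'
from bench import ctrl
import cv2,pickle
for n in("scene","top"):
    c=ctrl.camera(n); cv2.imwrite(f"pics/{n}0.png",c["pixels"][:,:,::-1]); pickle.dump(c,open(f"{n}0.pkl","wb"))
    print(n,{k:v for k,v in c.items() if k!="pixels"})
o=ctrl.get_obs();print(o)
E
```

```text
scene {'fx': 437.27791296526664, 'fy': 437.27791296526664, 'cx': 285.4584758610082, 'cy': 207.66968397133977, 'origin': array([1.25785896, 0.81657784, 0.96972547]), 'attitude': array([-0.14909099,  0.30596442,  0.85286071, -0.39596245])}
top {'fx': 530.5755564216216, 'fy': 530.5755564216216, 'cx': 284.49120799877005, 'cy': 206.84062084378954, 'origin': array([ 0.44921239, -0.00278082,  1.46569477]), 'attitude': array([-0.03506845,  0.70945771, -0.70317987,  0.03127349])}
{'time_s': 0.1, 'q': array([ 1.10471786e+00,  1.81488788e-01,  1.60788108e+00, -4.33567447e-06,
        1.35378492e+00, -2.06273175e-01]), 'dq': array([-0.00192777, -0.00079308, -0.00197644, -0.00171969, -0.00019801,
        0.0009729 ]), 'joint_efforts': array([ 6.04331453e-04, -4.45879626e+01, -3.52241600e+01, -3.91075591e-04,
        4.20192664e-03,  2.27016805e-06]), 'eef_pos': array([0.14743471, 0.5552179 , 0.1910749 ]), 'eef_rot': array([-2.55659432e-04,  1.29537103e-01,  9.91574268e-01, -7.38042549e-04]), 'wrist_force': array([ 0.22370342,  1.05690937, -0.71420333]), 'torque': array([ 0.01708269,  0.00302553, -0.00307167]), 'grasp_force': 0.0, 'opening': 0.9975874830066206}
```

View pics/scene0.png

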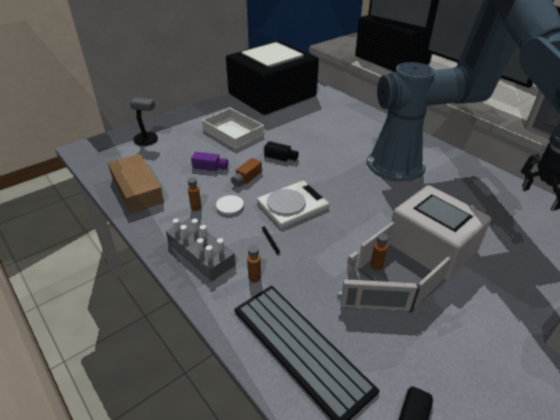

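View pics/top0.png

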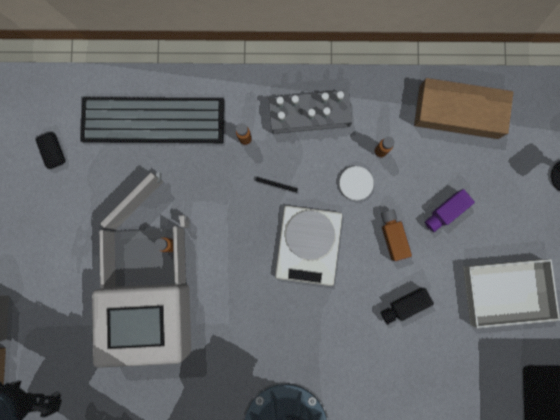

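The scene view shows the amber flask lying at about (248,170), the pan at (286,202), and vials at (194,194), (254,265) and (380,252). The top view (up = +x, left = +y) shows:
- flask body (398,241) with its cap at (389,215)
- pan (310,235)
- bay interior between the walls at columns 108 and 180, with its vial at (170,245)
- door half open, from (105,228) to (157,175)

Next I'll measure these.

```bash
cat > h.py <<'E'
import numpy as np,cv2,pickle
from scipy.spatial.transform import Rotation as R
def rot(q): return R.from_quat([q[1],q[2],q[3],q[0]])
def ray(c,p): return rot(c["attitude"]).apply([(p[0]-c["cx"])/c["fx"],(p[1]-c["cy"])/c["fy"],1.])
def onz(c,p,z):
    d=ray(c,p); o=np.array(c["origin"]); return o+d*(z-o[2])/d[2]
def proj(c,P):
    v=rot(c["attitude"]).inv().apply(np.array(P)-c["origin"]); return np.array([v[0]/v[2]*c["fx"]+c["cx"],v[1]/v[2]*c["fy"]+c["cy"]])
def amber(c):
    hsv=cv2.cvtColor(c["pixels"],cv2.COLOR_RGB2HSV); return cv2.inRange(hsv,(3,150,50),(14,255,255))
def blobs(m,amin=25):
    n,l,s,ct=cv2.connectedComponentsWithStats(m); return [(i,s[i].tolist(),ct[i]) for i in range(1,n) if s[i][4]>=amin],l
E
python3 - <<'E'
from h import *
np.set_printoptions(precision=4,suppress=True)
t=pickle.load(open("top0.pkl","rb"));s=pickle.load(open("scene0.pkl","rb"))
for n,c in(("top",t),("scene",s)):
    b,l=blobs(amber(c))
    for i,st,ct in b:
        r=cv2.minAreaRect(cv2.findNonZero((l==i).astype(np.uint8)))
        print(n,st,ct,"rect",r,onz(c,ct,0.05)[:2])
p=t["pixels"]
cv2.imwrite("pics/c1.png",np.hstack([cv2.resize(p[150:290,80:200],None,fx=4,fy=4,interpolation=2),cv2.resize(p[200:270,375:425],(320,560),interpolation=2)])[:,:,::-1])
hsv=cv2.cvtColor(p,cv2.COLOR_RGB2HSV)
print("flask cap hsv",hsv[215,389],"bench",hsv[240,440],"pan",hsv[235,310],"base",hsv[272,285])
m=cv2.inRange(p,(165,165,160),(255,255,255))
for i,st,ct in blobs(m,150)[0]:print("white",st,ct)
E
```

```text
top [238, 132, 12, 12, 67] [244.8806 137.8806] rect ((244.81033325195312, 138.27586364746094), (9.284767150878906, 10.956025123596191), 68.19859313964844) [0.7695 0.1147]
top [379, 142, 9, 13, 47] [382.3617 148.7872] rect ((382.10003662109375, 148.3000030517578), (11.400001525878906, 5.800000190734863), 53.13010025024414) [ 0.7425 -0.2579]
top [384, 221, 26, 39, 630] [396.4873 240.0429] rect ((396.1496887207031, 239.5631561279297), (37.35187530517578, 17.927234649658203), 73.0724868774414) [ 0.4963 -0.2935]
top [165, 239, 7, 12, 50] [168.78 245.22] rect ((168.0, 244.5), (11.0, 6.0), 90.0) [0.4771 0.3128]
scene [237, 159, 24, 24, 247] [248.6802 168.1741] rect ((249.17648315429688, 169.20587158203125), (15.293598175048828, 24.513141632080078), 49.398704528808594) [ 0.5069 -0.2784]
scene [189, 186, 11, 24, 187] [194.0267 197.4332] rect ((194.1099853515625, 197.76998901367188), (23.05168342590332, 8.485280990600586), 81.8698959350586) [ 0.7508 -0.2545]
scene [373, 243, 14, 27, 235] [378.9319 255.2979] rect ((377.9411926269531, 256.2353210449219), (11.641709327697754, 25.223705291748047), 14.03624439239502) [0.4731 0.3166]
scene [248, 256, 12, 26, 238] [253.8319 268.3025] rect ((254.04705810546875, 268.6117858886719), (24.696273803710938, 10.73751163482666), 85.60128784179688) [0.7851 0.1275]
flask cap hsv [107  17 104] bench [107  18 127] pan [107  12 154] base [ 60   5 188]
white [340, 167, 33, 33, 833] [356.2317 182.7503]
white [277, 207, 65, 78, 1643] [310.0432 251.9519]
white [471, 262, 68, 54, 3014] [504.1911 288.9555]
white [154, 291, 22, 56, 529] [169.0454 313.9074]
```

View pics/c1.png

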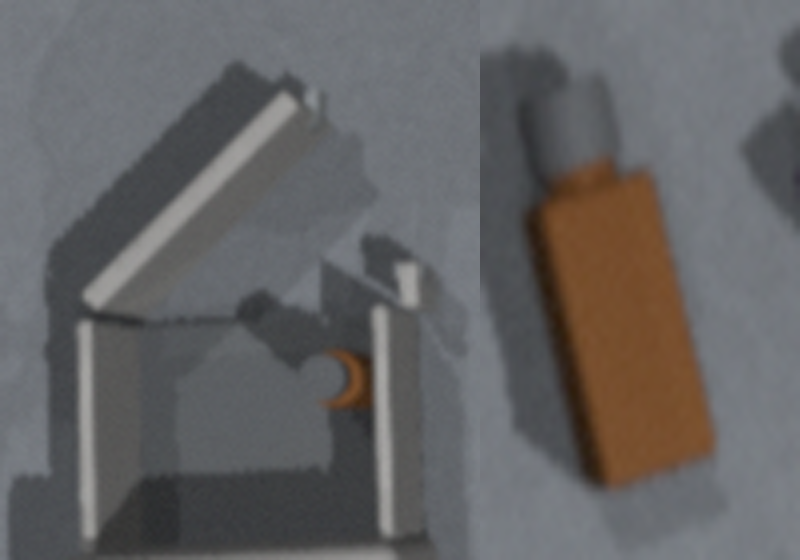

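The crop shows the flask's top face with corners at about (384.4,226), (402,221.5), (412,256) and (396,261). The wall tops run at columns 100–104 and 173–179. The door's top strip goes from about (102,225) to (153,174), and the bay vial's cap is at (161,245).

Run:
```python
from h import *
np.set_printoptions(precision=4,suppress=True)
t=pickle.load(open("top0.pkl","rb"));s=pickle.load(open("scene0.pkl","rb"))
print("flask corners")
C=[onz(t,p,.05)[:2] for p in[(384.4,226.2),(401.9,221.5),(411.7,256.2),(395.6,260.9)]]
print(np.array(C),"c",np.mean(C,0)); a=(C[0]+C[1]-C[2]-C[3])/2; print("len",np.linalg.norm(a),"yaw",np.degrees(np.arctan2(a[1],a[0])),"w",np.linalg.norm(C[0]-C[1]),np.linalg.norm(C[2]-C[3]))
W=[onz(t,p,.105)[:2] for p in[(100,230),(103.8,230),(101.5,285),(104.5,285),(173.3,227),(177.5,227),(175.5,284.5),(179,284.5)]]
print("walls",np.array(W))
D=[onz(t,p,.106)[:2] for p in[(101,224.5),(106,226.5),(150.5,173),(154.5,176)]];print("door",np.array(D))
print("vialcap",onz(t,(161,245),.12)[:2],onz(t,(389,142),.12)[:2],onz(t,(242,128),.12)[:2])
# pan by circle: hough
g=cv2.cvtColor(t["pixels"],cv2.COLOR_RGB2GRAY)
m=cv2.HoughCircles(cv2.resize(g,None,fx=3,fy=3,interpolation=2)[540:870,780:1080],cv2.HOUGH_GRADIENT_ALT,1.5,100,param1=100,param2=.6,minRadius=60,maxRadius=90)
print(m)
if m is not None:
  for x,y,r in m[0]: q=np.array([(780+x+.5)/3-.5,(540+y+.5)/3-.5]);P=onz(t,q,.036);print("pan",q,P,"r",np.linalg.norm(onz(t,q+[r/3,0],.036)-P),"scene px",proj(s,P))
```

```text
flask corners
[[ 0.5329 -0.2616]
 [ 0.5458 -0.3084]
 [ 0.4538 -0.3333]
 [ 0.441  -0.2905]] c [ 0.4934 -0.2985]
len 0.09579949234370093 yaw 16.305972492736053 w 0.04855629822394713 0.04468168725330292
walls [[0.5134 0.4787]
 [0.5135 0.4689]
 [0.3734 0.469 ]
 [0.3735 0.4613]
 [0.5228 0.2903]
 [0.5229 0.2795]
 [0.3765 0.2805]
 [0.3766 0.2716]]
door [[0.5275 0.4763]
 [0.5225 0.4632]
 [0.6623 0.3533]
 [0.6545 0.3427]]
vialcap [0.4761 0.317 ] [ 0.7459 -0.2625] [0.7796 0.1167]
[[[150.     166.5     73.642 ]
  [150.     166.5     82.4519]]]
pan [309.6667 235.1667] [ 0.5077 -0.063   0.036 ] r 0.06606131564832432 scene px [286.1181 199.973 ]
pan [309.6667 235.1667] [ 0.5077 -0.063   0.036 ] r 0.07396230599363042 scene px [286.1181 199.973 ]
```

Call:
move_arm(plan=[0,0,1.2,0,0,-0.18,1,-0.8,2.2,0,0,-0.36,2,-1.6,3,0,0,-0.54,3,-2.6,3,0,0,-0.72,4,-3.6,3,0,0,-0.9,4.8,-4.6,3,0,0,-1.08,5.4,-5.6,3,0,0,-1.26,5.8,-6.7,3,0,0,-1.44,6.2,-7.8,3,0,0,-1.62,6.4,-8.9,3,0,0,-1.8])

```text
time_s: 1.35
eef_pos: [0.4619, 0.1325, 0.3414]
eef_rot: [-0.0, 0.859, 0.512, -0.0]
wrist_force: [1.0, -1.0, 0.8]
opening: 0.999
grasp_force: 0.0
```

```bash
cat >> h.py <<'E'
def log():
    from bench import ctrl
    o=ctrl.get_obs(); open("log.txt","a").write(" ".join("%.5f"%v for v in[*o["q"],*o["eef_pos"],*o["eef_rot"]])+"\n")
    np.set_printoptions(precision=4,suppress=True)
    Rm=rot(o["eef_rot"]).as_matrix()
    print("t",o["time_s"],"q",o["q"],"pos",o["eef_pos"],"tool y",Rm[:,1],"z",Rm[:,2],"F",o["wrist_force"],"open",round(o["opening"]*85.4,1),"grip",o["grasp_force"]); return o
E
echo "1.10472 .18149 1.60788 0 1.35378 -.20627 .14743 .55522 .19107 -.00026 .12954 .99157 -.00074">log.txt
python3 -c "from h import *;log()"
```

```text
t 1.35 q [ 0.0317 -0.1219  1.6214  0.      1.6426  0.5266] pos [0.4619 0.1325 0.3414] tool y [ 0.88   -0.475  -0.0005] z [-0.0005 -0.     -1.    ] F [ 1.0433 -0.9591  0.8146] open 85.3 grip 0.0
```

```bash
cat >> h.py <<'E'
u=np.array([.958,.284,0]); u/=np.linalg.norm(u)
def pose(yhead,tilt):
    """tool z: down, tilted so it points 'tilt' rad forward of down; forward = yhead+90deg (neg = backward)"""
    f=np.array([np.cos(yhead+np.pi/2),np.sin(yhead+np.pi/2),0]); y=np.array([np.cos(yhead),np.sin(yhead),0])
    z=np.array([0,0,-1])*np.cos(tilt)+f*np.sin(tilt); return R.from_matrix(np.c_[np.cross(y,z),y,z])
def step(P,Rt):
    from bench import ctrl
    o=ctrl.get_obs(); rv=(Rt*rot(o["eef_rot"]).inv()).as_rotvec()
    d=(np.array(P)-o["eef_pos"])/.05
    print("shift",d.round(2),"rotvec",rv.round(3),"rows pos %.1f rot %.1f"%(np.linalg.norm(d)/1.25,np.degrees(np.linalg.norm(rv))/10.7))
E
python3 -c "
from h import *
step([.5035,-.2955,.16],pose(np.radians(-73.7),-np.pi/6))"
```

```text
shift [ 0.83 -8.56 -3.63] rotvec [-0.338  0.417 -0.773] rows pos 7.5 rot 5.0
```

Call:
move_arm(plan=[0.1,-1,0,0,0,0,0.2,-2,0,-0.068,0.083,-0.155,0.3,-3.1,-0.4,-0.135,0.167,-0.309,0.4,-4.2,-0.9,-0.203,0.25,-0.464,0.5,-5.3,-1.4,-0.27,0.334,-0.618,0.6,-6.4,-2,-0.338,0.417,-0.773,0.7,-7.5,-2.6,-0.338,0.417,-0.773,0.83,-8.2,-3.2,-0.338,0.417,-0.773,0.83,-8.56,-3.63,-0.338,0.417,-0.773,0.83,-8.56,-3.63,-0.338,0.417,-0.773])

```text
time_s: 2.6
eef_pos: [0.5014, -0.2931, 0.1583]
eef_rot: [0.035, 0.955, 0.139, -0.258]
wrist_force: [0.2, 0.4, 0.3]
opening: 0.999
grasp_force: 0.0
```

```bash
cat >> h.py <<'E'
def rx(a):return R.from_euler("x",a)
def Ry(a):return R.from_euler("y",a)
def Rz(a):return R.from_euler("z",a)
L=[.355,.511,.1177]
def fk(q,d1,L6,L2=L[0],L3=L[1],off=L[2],sg=1):
    A=Rz(q[0]); p=A.apply([0,off,0])+[0,0,d1]
    A=A*Ry(q[1]); p=p+A.apply([0,0,L2])
    A=A*Ry(q[2]); p=p+A.apply([0,0,L3])
    A=A*Rz(sg*q[3])*Ry(q[4])*Rz(q[5]+0)  # tool x/y offset fixed below
    return p+A.apply([0,0,L6]),A*T0
T0=Rz(np.pi/2)
E
python3 - <<'E'
from h import *
log()
from scipy.optimize import least_squares
D=np.loadtxt("log.txt")
for sg in(1,-1):
    f=lambda x:np.concatenate([fk(d[:6],*x,sg=sg)[0]-d[6:9] for d in D])
    r=least_squares(f,[.3,.3,.355,.511,.1177]);print(sg,r.x,abs(r.fun).max(),[np.degrees((fk(d[:6],*r.x,sg=sg)[1].inv()*rot(d[9:])).magnitude()).round(2) for d in D])
E
```

```text
t 2.6 q [-0.5118  0.5604  1.2738 -0.3673  1.6873  0.797 ] pos [ 0.5014 -0.2931  0.1583] tool y [ 0.2842 -0.9588 -0.0059] z [-0.4829 -0.1378 -0.8648] F [0.2271 0.3821 0.3358] open 85.3 grip 0.0
1 [0.2623 0.3447 0.3892 0.511  0.1162] 0.004952409449383355 [np.float64(0.0), np.float64(0.0), np.float64(0.0)]
-1 [ 0.0181 -0.2379  0.0568  0.506   0.1035] 0.057919472314218956 [np.float64(0.0), np.float64(0.0), np.float64(42.09)]
```

```bash
cat >> h.py <<'E'
LO=np.array([-2.99,-.89,.3,-1.14,0,-3.12]);HI=np.array([2.99,2.07,2.58,4.28,2.63,3.12])
K=[.2623,.3447,.3892,.511,.1162]
def ik(P,Rt,q0):
    from scipy.optimize import least_squares
    def f(q):
        p,A=fk(q,*K); return np.r_[(p-P)*5,(Rt.inv()*A).as_rotvec()]
    r=least_squares(f,np.clip(q0,LO+.01,HI-.01),bounds=(LO,HI)); return r.x,np.abs(r.fun).max()
E
python3 - <<'E'
from h import *
np.set_printoptions(precision=2,suppress=True)
q0=np.loadtxt("log.txt")[-1,:6]
G=np.array([.508,-.063,.106])
for tilt in(45,60,75):
  for hd in range(-150,181,30):
    best=None
    for q4 in(-.8,.5,1.57,3.1,4):
      s=q0.copy();s[3]=q4;s[0]=-.2
      Rt=pose(np.radians(hd-90),np.radians(tilt));P=G+Rt.apply([0,0,.019])
      q,e=ik(P,Rt,s)
      if e<.01: print(tilt,hd,q); break
E
```

```text
45 -150 [-0.09  0.68  1.36 -0.43  1.77 -2.12]
45 -30 [-0.21 -0.33  2.52 -0.85  0.29  2.62]
45 30 [-0.86 -0.18  2.4   0.96  1.01 -0.39]
45 60 [-0.84  0.14  2.09  0.77  1.31 -0.68]
45 90 [-0.72  0.4   1.76  0.56  1.57 -0.9 ]
45 120 [-0.57  0.6   1.48  0.34  1.78 -1.15]
45 150 [-0.41  0.72  1.29  0.09  1.91 -1.46]
45 180 [-0.24  0.75  1.24 -0.18  1.91 -1.81]
60 -150 [-0.05  0.87  1.2  -0.54  1.98 -2.12]
60 -120 [ 0.1   0.69  1.5  -0.79  1.7  -2.3 ]
60 30 [-1.01 -0.07  2.48  1.23  1.17 -0.76]
60 60 [-0.94  0.28  2.09  0.92  1.46 -0.88]
60 90 [-0.79  0.56  1.69  0.67  1.73 -0.98]
60 120 [-0.6   0.78  1.34  0.42  1.98 -1.16]
60 150 [-0.41  0.93  1.1   0.11  2.15 -1.45]
60 180 [-0.23  0.97  1.04 -0.24  2.16 -1.82]
75 -150 [-0.03  1.06  1.05 -0.67  2.18 -2.15]
75 -120 [ 0.14  0.86  1.41 -0.92  1.87 -2.26]
75 30 [-1.12  0.18  2.49  1.39  1.37 -1.09]
75 60 [-1.    0.47  2.06  1.03  1.62 -1.04]
75 90 [-0.82  0.73  1.62  0.76  1.9  -1.04]
75 120 [-0.62  0.96  1.23  0.5   2.18 -1.15]
75 150 [-0.42  1.13  0.93  0.15  2.38 -1.44]
75 180 [-0.22  1.17  0.86 -0.31  2.39 -1.86]
```

```bash
python3 -c "
from h import *
step([.5035,-.2955,.012],pose(np.radians(-73.7),-np.pi/6))"
```

```text
shift [ 0.04 -0.05 -2.93] rotvec [-0.005 -0.004 -0.004] rows pos 2.3 rot 0.0
```

Call:
move_arm(plan=[0,0,-0.8,0,0,0,0,0,-1.6,0,0,0,0,0,-2.3,0,0,0,0,0,-2.75,0,0,0,0,0,-2.94,0,0,0,0,0,-2.94,0,0,0])

```text
time_s: 3.35
eef_pos: [0.5034, -0.2933, 0.014]
eef_rot: [0.036, 0.956, 0.14, -0.256]
wrist_force: [0.4, 0.0, 0.7]
opening: 1.0
grasp_force: 0.0
```

Run:
```python
from h import *
o=log()
from bench import ctrl
c=ctrl.camera("top");s=ctrl.camera("scene")
cv2.imwrite("pics/p2.png",np.hstack([cv2.resize(c["pixels"][180:300,340:460],(400,400)),cv2.resize(s["pixels"][90:230,180:320],(400,400))])[:,:,::-1])
```

```text
t 3.35 q [-0.5101  0.7301  1.3256 -0.3669  1.4756  0.878 ] pos [ 0.5034 -0.2933  0.014 ] tool y [ 0.2861 -0.9582 -0.002 ] z [-0.479  -0.1412 -0.8664] F [0.4062 0.042  0.7388] open 85.4 grip 0.0
```

View pics/p2.png

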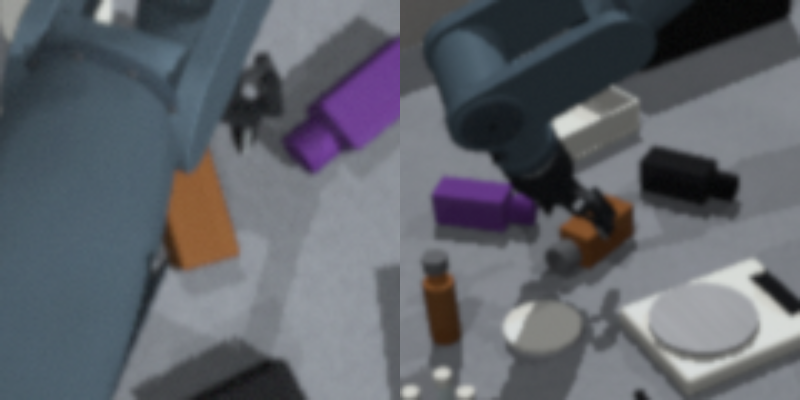

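The gripper straddles the flask's body near its cap end (right half, around (590,215)) and is clear of the purple one. Closing and lifting.

Call:
move_arm(plan=[0,0,0,0,0,0,0,0,0,0,0,0,0,0,0,0,0,0,0,0,0,0,0,0,0,0,0,0,0,0,0,0,0.3,0,0,0,0,0,1,0,0,0,0,0,2,0,0,0,0,0,3,0,0,0,0,0,3,0,0,0], grip=20)

```text
time_s: 4.7
eef_pos: [0.5056, -0.2951, 0.1692]
eef_rot: [0.039, 0.957, 0.139, -0.252]
wrist_force: [-0.3, -0.5, -2.3]
opening: 0.507
grasp_force: 62.9
```

Run:
```python
from h import *
o=log()
Rc=rot(o["eef_rot"]);pose1=pose(0,np.pi/3)
step([.508,-.1,.25],pose1)
step([.508,-.063+.019*.866,.25],pose1)
rv=(pose1*Rc.inv()).as_rotvec()
np.set_printoptions(precision=3,suppress=True)
q=o["q"]
p0=o["eef_pos"];p1=np.array([.508,-.047,.25])
for i in range(1,11):
    k=i/10;q,e=ik(p0+(p1-p0)*k,R.from_rotvec(rv*k)*Rc,q);print((R.from_rotvec(rv*k)*Rc).as_matrix()[:,2],q,e)
```

```text
t 4.7 q [-0.5108  0.5485  1.2649 -0.3684  1.6929  0.7945] pos [ 0.5056 -0.2951  0.1692] tool y [ 0.2855 -0.9584  0.0051] z [-0.4719 -0.1452 -0.8696] F [-0.3228 -0.4943 -2.3044] open 43.3 grip 62.89725422859192
shift [0.05 3.9  1.62] rotvec [ 1.33  -0.986  1.   ] rows pos 3.4 rot 10.4
shift [0.05 4.97 1.62] rotvec [ 1.33  -0.986  1.   ] rows pos 4.2 rot 10.4
[-0.372 -0.068 -0.926] [-0.543  0.46   1.338 -0.254  1.639  0.636] 1.1102230246251565e-15
[-0.277  0.025 -0.961] [-0.579  0.377  1.407 -0.131  1.608  0.47 ] 1.00822128423772e-13
[-0.189  0.131 -0.973] [-0.621  0.311  1.464 -0.004  1.598  0.298] 1.0639406022860953e-13
[-0.112  0.245 -0.963] [-0.665  0.265  1.512  0.124  1.608  0.123] 1.5693175925424182e-14
[-0.049  0.363 -0.93 ] [-0.709  0.237  1.551  0.247  1.637 -0.05 ] 3.955863414617511e-14
[-0.002  0.481 -0.877] [-0.747  0.229  1.582  0.361  1.682 -0.217] 2.2604140781368182e-13
[ 0.027  0.594 -0.804] [-0.776  0.238  1.606  0.466  1.738 -0.376] 4.753697435688765e-13
[ 0.037  0.699 -0.714] [-0.794  0.264  1.621  0.559  1.801 -0.526] 5.521694212973215e-13
[ 0.028  0.79  -0.612] [-0.798  0.304  1.629  0.642  1.87  -0.669] 7.515099653687683e-13
[-0.     0.866 -0.5  ] [-0.788  0.355  1.629  0.715  1.941 -0.805] 8.672507156859408e-13
```

Call:
move_arm(plan=[0,0.3,0.4,0.12,-0.09,0.09,0,0.9,0.8,0.25,-0.185,0.19,0,1.4,1.2,0.375,-0.28,0.285,0,1.9,1.6,0.5,-0.37,0.38,0,2.4,1.62,0.625,-0.465,0.475,0,2.9,1.62,0.75,-0.555,0.565,0,3.4,1.62,0.875,-0.65,0.66,0,3.9,1.62,1,-0.74,0.755,0,4.4,1.62,1.125,-0.835,0.85,0.05,4.97,1.62,1.25,-0.925,0.94])

```text
time_s: 5.95
eef_pos: [0.5049, -0.0448, 0.2438]
eef_rot: [-0.336, 0.652, 0.6, 0.318]
wrist_force: [0.4, 0.5, -3.1]
opening: 0.503
grasp_force: 70.9
```

Run:
```python
from h import *
log()
step([.508,-.063+.019*.866,.25],pose(0,np.pi/3))
```

```text
t 5.95 q [-0.7909  0.3517  1.6131  0.6638  1.8887 -0.7365] pos [ 0.5049 -0.0448  0.2438] tool y [ 0.997  -0.0528 -0.0564] z [ 0.0112  0.821  -0.5708] F [ 0.4318  0.5481 -3.1158] open 42.9 grip 70.93577742576599
shift [ 0.06 -0.04  0.12] rotvec [ 0.084 -0.059  0.05 ] rows pos 0.1 rot 0.6
```

Call:
move_arm(plan=[0.05,0,0.08,0.084,-0.06,0.05,0.05,0,0.08,0.084,-0.06,0.05,0.05,0,0.08,0.084,-0.06,0.05])

```text
time_s: 6.32
eef_pos: [0.5079, -0.0451, 0.2481]
eef_rot: [-0.352, 0.614, 0.612, 0.352]
wrist_force: [0.2, 0.2, -2.3]
opening: 0.508
grasp_force: 71.3
```

Run:
```python
from h import *
o=log()
from bench import ctrl
c=ctrl.camera("top");s=ctrl.camera("scene")
pickle.dump(s,open("s3.pkl","wb"))
P=o["eef_pos"]-.019*rot(o["eef_rot"]).as_matrix()[:,2]
for n,cc in(("top",c),("scene",s)):
    print(n,[proj(cc,P+[0,0,k]).round(0) for k in(-.07,0,.03,.065)])
cv2.imwrite("pics/p3.png",np.hstack([cv2.resize(c["pixels"][150:290,250:390],(400,400)),cv2.resize(s["pixels"][90:230,230:370],(400,400))])[:,:,::-1])
```

```text
t 6.325 q [-0.8013  0.4048  1.585   0.7012  1.9399 -0.8172] pos [ 0.5079 -0.0451  0.2481] tool y [ 1.     -0.0026 -0.0023] z [ 0.0011  0.8636 -0.5042] F [ 0.1711  0.2203 -2.2912] open 43.4 grip 71.33608102798462
top [array([312., 233.]), array([313., 231.]), array([314., 231.]), array([315., 230.])]
scene [array([287., 163.]), array([287., 144.]), array([287., 136.]), array([288., 125.])]
```

View pics/p3.png

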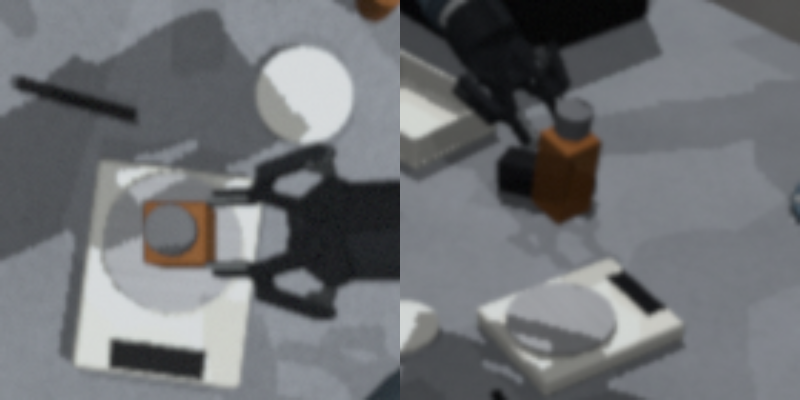

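The flask hangs nearly upright over the pan (left half, (178,235)), but its cap at (170,230) is shifted, so it leans a little towards +y. I'll measure that tilt.

Run:
```python
from h import *
np.set_printoptions(precision=3,suppress=True)
s=pickle.load(open("s3.pkl","rb"))
m=amber(s);m[:, :250]=0;m[:,330:]=0;m[190:]=0
b,l=blobs(m,60);print(b)
i=max(b,key=lambda x:x[1][4])[0];ys,xs=np.where(l==i)
rows=np.arange(ys.min(),ys.max()+1);Lf=np.array([xs[ys==r].min() for r in rows]);Rt=np.array([xs[ys==r].max() for r in rows])
print(np.c_[rows,Lf,Rt].T)
mid=slice(int(len(rows)*.2),int(len(rows)*.75))
print("slopes dx/dy",np.polyfit(rows[mid],Lf[mid],1)[0],np.polyfit(rows[mid],Rt[mid],1)[0])
C=np.array([.508,-.053,.24])
for a in(-5,0,5,10,15):
    ax=np.array([0,np.sin(np.radians(a)),np.cos(np.radians(a))]);sl=[]
    for e in((.025,-.025),(-.025,.025)):   # silhouette edges
        B=C+np.array([e[0],e[1]*np.cos(np.radians(a)),-e[1]*np.sin(np.radians(a))])
        d=proj(s,B-ax*.03)-proj(s,B+ax*.03);sl.append(d[0]/d[1])
    print(a,sl)
```

```text
[(1, [279, 136, 20, 14, 144], array([289.34 , 141.875]))]
[[136 137 138 139 140 141 142 143 144 145 146 147 148 149]
 [282 280 280 280 279 280 279 281 284 287 296 293 292 293]
 [283 284 297 298 298 298 298 298 297 297 297 297 296 296]]
slopes dx/dy 0.8809523809523858 -0.05952380952381508
-5 [np.float64(0.061476001191587575), np.float64(0.026757110710273296)]
0 [np.float64(-0.0005206677294732569), np.float64(-0.039964362509338006)]
5 [np.float64(-0.06805476600153981), np.float64(-0.11283938688162985)]
10 [np.float64(-0.14307742623459435), np.float64(-0.19407399270270154)]
15 [np.float64(-0.2282583876290618), np.float64(-0.2867073381060755)]
```

```bash
cat >> h.py <<'E'
def edges(s,box,sat=110,v=25):
    x0,x1,y0,y1=box
    h=cv2.cvtColor(s["pixels"],cv2.COLOR_RGB2HSV);m=np.zeros(h.shape[:2],np.uint8);m[y0:y1,x0:x1]=cv2.inRange(h,(0,sat,v),(16,255,255))[y0:y1,x0:x1]
    b,l=blobs(m,60);i=max(b,key=lambda x:x[1][4])[0];ys,xs=np.where(l==i)
    rows=np.arange(ys.min(),ys.max()+1);Lf=np.array([xs[ys==r].min() for r in rows]);Rt=np.array([xs[ys==r].max() for r in rows])
    return rows,Lf,Rt
E
python3 - <<'E'
from h import *
s=pickle.load(open("s3.pkl","rb"))
r,a,b=edges(s,(260,330,110,190));print(np.c_[r,a,b].T)
E
```

```text
[[135 136 137 138 139 140 141 142 143 144 145 146 147 148 149 150 151 152
  153 154 155 156 157 158 159 160 161 162 163 164 165 166 167]
 [282 280 280 279 279 279 279 279 279 278 278 278 277 277 277 277 277 277
  277 277 277 276 276 276 276 277 278 279 280 282 283 284 285]
 [283 284 297 298 298 299 298 298 298 298 298 297 297 297 297 297 297 297
  297 297 296 296 296 296 295 295 295 295 295 292 289 287 285]]
```

Call:
move_arm(plan=[0,-0.1,-0.5,0.08,0,0,0,-0.2,-1.1,0.157,0,0,0,-0.2,-1.8,0.157,0,0,0,-0.2,-1.8,0.157,0,0,0,-0.2,-1.8,0.157,0,0])

```text
time_s: 7.05
eef_pos: [0.5086, -0.0553, 0.16]
eef_rot: [-0.399, 0.584, 0.584, 0.4]
wrist_force: [0.0, 0.3, -2.8]
opening: 0.51
grasp_force: 71.6
```

Run:
```python
from h import *
o=log()
from bench import ctrl
s=ctrl.camera("scene");c=ctrl.camera("top")
pickle.dump(s,open("s4.pkl","wb"));pickle.dump(c,open("c4.pkl","wb"))
r,a,b=edges(s,(250,330,120,205));print(np.c_[r,a,b].T)
k=slice(6,22);print(np.polyfit(r[k],a[k],1)[0],np.polyfit(r[k],b[k],1)[0])
r,a,b=edges(c,(270,350,190,280));print("top",r.min(),r.max(),a.min(),b.max())
C=np.array([.508,-.063,.15])
for e in((.025,-.025),(-.025,.025)):
    d=proj(s,C+[*e,-.03])-proj(s,C+[*e,.03]);print(d[0]/d[1])
for z in(.036,.08,.09,.1,.11,.12): print(z,"bottom corner",proj(s,[.533,-.038,z]))
```

```text
t 7.05 q [-0.8388  0.6478  1.5548  0.7268  1.9223 -0.9586] pos [ 0.5086 -0.0553  0.16  ] tool y [ 1.     -0.0011  0.0008] z [ 0.0014  0.9319 -0.3628] F [ 0.0297  0.2886 -2.7665] open 43.6 grip 71.64504647254944
[[157 158 159 160 161 162 163 164 165 166 167 168 169 170 171 172 173 174
  175 176 177 178 179 180 181 182 183 184 185 186 187 188 189]
 [278 276 276 276 276 276 276 276 276 276 277 277 277 277 277 277 277 277
  276 276 276 276 276 276 276 276 277 277 279 280 281 283 283]
 [278 293 295 295 295 295 295 295 295 294 294 294 294 294 294 294 294 294
  294 294 294 294 294 294 294 293 293 293 292 290 288 286 284]]
-7.14222110639641e-15 -0.0573529411764737
top 223 243 306 325
0.0029673629264791316
-0.036193947562702486
0.036 bottom corner [285.103 206.623]
0.08 bottom corner [285.2575 196.2901]
0.09 bottom corner [285.2935 193.8846]
0.1 bottom corner [285.3298 191.4572]
0.11 bottom corner [285.3664 189.0078]
0.12 bottom corner [285.4034 186.536 ]
```

Call:
move_arm(plan=[0,0,-0.5,0,0,0,0,0,-0.9,0,0,0,0,0,-1.1,0,0,0,0,0,-1.1,0,0,0])

```text
time_s: 7.65
eef_pos: [0.5078, -0.0548, 0.1031]
eef_rot: [-0.4, 0.584, 0.582, 0.4]
wrist_force: [-0.3, 0.3, -2.7]
opening: 0.505
grasp_force: 71.7
```

Run:
```python
from h import *
o=log()
from bench import ctrl
s=ctrl.camera("scene")
r,a,b=edges(s,(250,330,130,225));print(np.c_[r,a,b].T[:,-8:])
```

```text
t 7.65 q [-0.8392  0.746   1.543   0.7085  1.86   -1.016 ] pos [ 0.5078 -0.0548  0.1031] tool y [ 1.     -0.0014 -0.0017] z [ 0.0007  0.9328 -0.3603] F [-0.3203  0.262  -2.6543] open 43.1 grip 71.73444271087646
[[196 197 198 199 200 201 202 203]
 [277 277 278 279 280 281 283 284]
 [294 294 293 292 290 288 286 284]]
```

Call:
move_arm(plan=[0,0,-0.08,0,0,0,0,0,-0.14,0,0,0,0,0,-0.14,0,0,0])

```text
time_s: 8.07
eef_pos: [0.5084, -0.0564, 0.0999]
eef_rot: [-0.399, 0.583, 0.583, 0.401]
wrist_force: [-4.7, -7.0, 12.9]
opening: 0.511
grasp_force: 76.7
```

Call:
move_arm(plan=[0,0,-0.04,0,0,0,0,0,-0.04,0,0,0])

```text
time_s: 8.32
eef_pos: [0.5084, -0.0565, 0.0998]
eef_rot: [-0.4, 0.582, 0.583, 0.402]
wrist_force: [-6.4, -7.7, 21.1]
opening: 0.507
grasp_force: 77.3
```

Call:
move_arm(plan=[0,0,-0.04,0,0,0,0,0,-0.04,0,0,0])

```text
time_s: 8.57
eef_pos: [0.5084, -0.0565, 0.0996]
eef_rot: [-0.4, 0.581, 0.583, 0.403]
wrist_force: [-7.1, -8.1, 29.7]
opening: 0.509
grasp_force: 77.6
```

Call:
move_arm(plan=[0,0,0.1,0,0,0,0,0,0.13,0,0,0,0,0,0.13,0,0,0])

```text
time_s: 8.95
eef_pos: [0.5084, -0.0556, 0.1004]
eef_rot: [-0.399, 0.583, 0.583, 0.4]
wrist_force: [-0.6, -5.8, 9.9]
opening: 0.509
grasp_force: 75.1
```

Run:
```python
from h import *
o=log()
from bench import ctrl
s=ctrl.camera("scene")
r,a,b=edges(s,(250,330,130,225));print(np.c_[r,a,b].T)
k=slice(6,22);print(np.polyfit(r[k],a[k],1)[0],np.polyfit(r[k],b[k],1)[0])
```

```text
t 8.95 q [-0.8398  0.7517  1.5402  0.7082  1.8572 -1.0206] pos [ 0.5084 -0.0556  0.1004] tool y [ 1.     -0.0015  0.0011] z [ 0.0018  0.9327 -0.3607] F [-0.6272 -5.8216  9.8695] open 43.4 grip 75.0584077835083
[[174 175 176 177 178 179 180 181 182 183 184 185 186 187 188 189 190 191
  192 193 194 195 196 197 198 199 200 201 202 203]
 [278 277 276 276 276 276 276 277 277 277 277 277 277 277 277 277 276 276
  276 276 276 276 276 276 277 278 279 281 282 283]
 [279 293 293 294 294 294 294 294 294 293 293 293 293 293 293 293 293 293
  293 293 293 293 293 293 293 293 291 289 287 285]]
-0.06617647058823276 -0.05735294117646534
```

Call:
move_arm(plan=[0,0,0.04,0,0,0,0,0,0.04,0,0,0])

```text
time_s: 9.25
eef_pos: [0.508, -0.0548, 0.1007]
eef_rot: [-0.4, 0.584, 0.583, 0.4]
wrist_force: [0.2, -2.5, 0.8]
opening: 0.509
grasp_force: 73.4
```

Call:
move_arm(plan=[0,0,0,0,0,0,0,0,0,0,0,0,0,0,0,0,0,0,0,0,0,0,0,0,0,0,0,0,0,0,0,0,0,0,0,0], grip=85)

```text
time_s: 10.0
eef_pos: [0.508, -0.055, 0.1009]
eef_rot: [-0.4, 0.584, 0.583, 0.4]
wrist_force: [0.0, 0.1, 0.2]
opening: 0.991
grasp_force: 0.0
```

Run:
```python
from h import *
o=log()
from bench import ctrl
s=ctrl.camera("scene");c=ctrl.camera("top")
r,a,b=edges(s,(250,330,130,225));print(np.c_[r,a,b].T)
k=slice(6,22);print(np.polyfit(r[k],a[k],1)[0],np.polyfit(r[k],b[k],1)[0])
cv2.imwrite("pics/p5.png",np.hstack([cv2.resize(c["pixels"][180:280,260:360],(400,400),interpolation=2),cv2.resize(s["pixels"][140:240,240:340],(400,400),interpolation=2)])[:,:,::-1])
```

```text
t 10.0 q [-0.8392  0.7496  1.5421  0.7077  1.857  -1.0186] pos [ 0.508  -0.055   0.1009] tool y [ 1.     -0.0014 -0.0009] z [ 0.001   0.9324 -0.3613] F [0.0381 0.1398 0.1692] open 84.6 grip 0.0
[[174 175 176 177 178 179 180 181 182 183 184 185 186 187 188 189 190 191
  192 193 194 195 196 197 198 199 200 201 202 203]
 [278 277 276 276 277 276 277 277 277 277 277 277 277 277 277 277 277 277
  277 277 277 277 277 277 277 278 280 281 282 283]
 [280 293 294 294 294 294 294 294 294 294 293 293 293 293 293 293 293 293
  293 293 293 293 294 294 294 293 291 289 287 285]]
5.201317741260866e-15 -0.07058823529411222
```

View pics/p5.png

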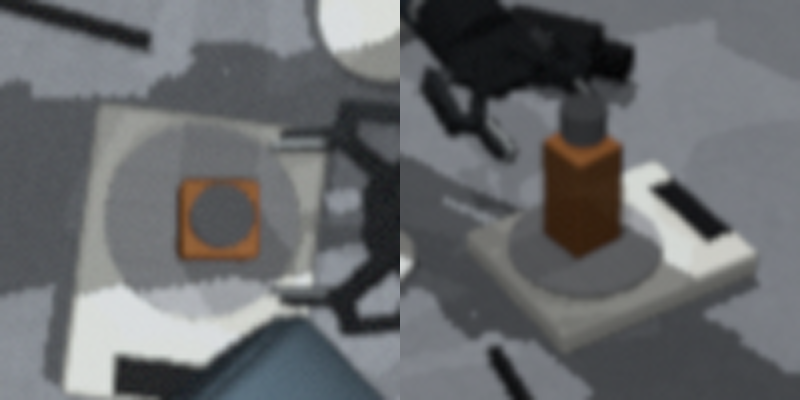

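The flask stands upright and released on the pan: the cap is concentric with the body in the top view at (315.5,234). Next I'll retreat, turn the tool down and take the cap from above.

Run:
```python
from h import *
t=pickle.load(open("top0.pkl","rb"));np.set_printoptions(precision=4,suppress=True)
P=onz(t,(315.2,234),.171);print(P)
print(proj(pickle.load(open("s4.pkl","rb")),P), "observed ~ (285.9,164)")
o=log();Rt=pose(0,0);Rc=rot(o["eef_rot"])
p0=o["eef_pos"]+[0,-.12,.15];p1=np.array([P[0],P[1],.24])
rv=(Rt*Rc.inv()).as_rotvec();q=o["q"];print(rv)
q,e=ik(o["eef_pos"]+[0,-.12,.05],Rc,q);print(q,e)
for k in(0,.25,.5,.75,1):
    q,e=ik(p0+(p1-p0)*k,R.from_rotvec(rv*k)*Rc,q);print(q,e)
```

```text
[ 0.5052 -0.0708  0.171 ]
[285.7212 165.7837] observed ~ (285.9,164)
t 10.1 q [-0.8392  0.7495  1.5421  0.7077  1.8569 -1.0186] pos [ 0.508  -0.055   0.1009] tool y [ 1.     -0.0014 -0.0008] z [ 0.001   0.9324 -0.3614] F [-0.4488  0.2022 -0.2893] open 84.9 grip 0.0
[-1.2011  0.0001  0.0017]
[-0.9386  0.7551  1.3729  0.6646  2.034  -0.9739] 5.595524044110788e-14
[-0.9386  0.6336  1.3404  0.7214  2.1526 -0.8603] 1.6334347208157847e-09
[-0.8683  0.425   1.4532  0.5805  1.9626 -0.8401] 2.078826000229128e-11
[-0.7558  0.2275  1.5635  0.4331  1.7699 -0.7597] 7.12950809500512e-11
[-0.5899  0.0669  1.6584  0.2484  1.5863 -0.6068] 2.972291301972518e-10
[-0.369  -0.0255  1.7272  0.      1.4399 -0.369 ] 1.8118264153905794e-09
```

Call:
move_arm(plan=[0,-0.9,0.3,0,0,0,0,-1.8,0.7,0,0,0,0,-2.4,1.3,0,0,0,0,-2.4,2.2,-0.17,0,0,0,-2.4,3.1,-0.34,0,0,0,-2.2,3.3,-0.51,0,0,0,-1.8,3.3,-0.68,0,0,0,-1.3,3.2,-0.85,0,0,0,-0.8,3.1,-1.02,0,0,-0.04,-0.3,3,-1.2,0,0])

```text
time_s: 11.35
eef_pos: [0.5062, -0.0697, 0.2521]
eef_rot: [0.003, 0.708, 0.706, -0.0]
wrist_force: [0.7, 0.9, -1.1]
opening: 0.996
grasp_force: 0.0
```

Call:
move_arm(plan=[0,0,0,0,0,0,0,0,0,0,0,0])

```text
time_s: 11.6
eef_pos: [0.5059, -0.0694, 0.251]
eef_rot: [-0.0, 0.707, 0.707, 0.001]
wrist_force: [0.1, 0.2, -0.6]
opening: 0.994
grasp_force: 0.0
```

Run:
```python
from h import *
o=log()
step([.506,-.070,.036+.104],pose(0,0))
from bench import ctrl
s=ctrl.camera("scene")
r,a,b=edges(s,(250,330,130,225));print(np.c_[r,a,b].T[:,::3])
```

```text
t 11.6 q [-0.3706 -0.0117  1.6941  0.002   1.459  -0.3711] pos [ 0.5059 -0.0694  0.251 ] tool y [1.     0.0002 0.0009] z [ 0.0009  0.0018 -1.    ] F [ 0.1337  0.1555 -0.5621] open 84.9 grip 0.0
shift [ 0.   -0.01 -2.22] rotvec [-0.002  0.001 -0.   ] rows pos 1.8 rot 0.0
[[174 177 180 183 186 189 192 195 198 201]
 [278 277 277 277 277 277 277 277 277 281]
 [280 294 294 294 293 293 293 293 293 289]]
```

Call:
move_arm(plan=[0,0,-0.8,0,0,0,0,0,-1.6,0,0,0,0,0,-2.1,0,0,0,0,0,-2.32,0,0,0,0,0,-2.32,0,0,0])

```text
time_s: 12.28
eef_pos: [0.5056, -0.0713, 0.1344]
eef_rot: [-0.001, 0.709, 0.706, 0.001]
wrist_force: [-0.5, 0.3, 0.7]
opening: 0.992
grasp_force: 0.0
```

Call:
move_arm(plan=[0,0,0,0,0,0,0,0,0,0,0,0,0,0,0,0,0,0,0,0,0,0,0,0,0,0,0,0,0,0,0,0,0,0,0,0], grip=15)

```text
time_s: 13.02
eef_pos: [0.5059, -0.0699, 0.1349]
eef_rot: [-0.0, 0.708, 0.707, 0.001]
wrist_force: [0.2, 0.5, -0.2]
opening: 0.176
grasp_force: 0.0
```

Run:
```python
from h import *
o=log()
from bench import ctrl
s=ctrl.camera("scene")
r,a,b=edges(s,(250,330,130,225));print(np.c_[r,a,b].T[:,::3])
cv2.imwrite("pics/p6.png",cv2.resize(s["pixels"][120:230,230:340],(500,500),interpolation=2)[:,:,::-1])
```

```text
t 13.025 q [-0.3711  0.0972  1.8228  0.0015  1.2212 -0.3704] pos [ 0.5059 -0.0699  0.1349] tool y [ 1.     -0.0012  0.0009] z [ 0.0009  0.0011 -1.    ] F [ 0.2147  0.5041 -0.1861] open 15.0 grip 0.0
[[174 177 180 183 186 189 192 195 198 201]
 [278 277 277 277 277 277 277 277 277 281]
 [291 294 294 294 293 293 293 293 293 289]]
```

View pics/p6.png

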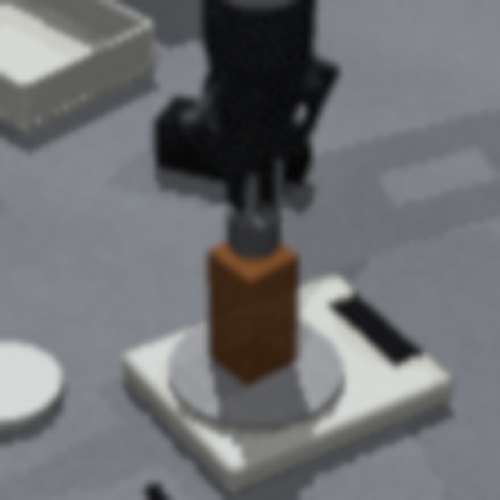

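The image shows the fingers shut to 15 mm with their tips at about (286,165), at the cap's top, so they never went around the cap. I'll compare where the tips really are with the reported TCP.

Run:
```python
from h import *
s=pickle.load(open("s4.pkl","rb"))
for z in(.125,.135,.145,.155,.165,.175,.185):
    print(z,proj(s,[.506+.0075,-.07,z]).round(1),proj(s,[.506-.0075,-.07,z]).round(1))
print("shoulder corner front",proj(s,[.530,-.045,.136]).round(1),"base",proj(s,[.530,-.045,.036]).round(1),"cap top",proj(s,[.505,-.07,.171]).round(1))
from bench import ctrl
c=ctrl.camera("scene");cv2.imwrite("pics/p7.png",cv2.resize(c["pixels"][145:195,265:315],(600,600),interpolation=2)[:,:,::-1])
```

```text
0.125 [283.7 178.4] [287.3 176.8]
0.135 [283.8 176. ] [287.3 174.3]
0.145 [283.8 173.4] [287.3 171.8]
0.155 [283.8 170.9] [287.4 169.2]
0.165 [283.9 168.4] [287.4 166.7]
0.175 [283.9 165.8] [287.5 164.1]
0.185 [283.9 163.2] [287.5 161.5]
shoulder corner front [284.8 181.2] base [284.5 205.2] cap top [285.9 165.9]
```

View pics/p7.png

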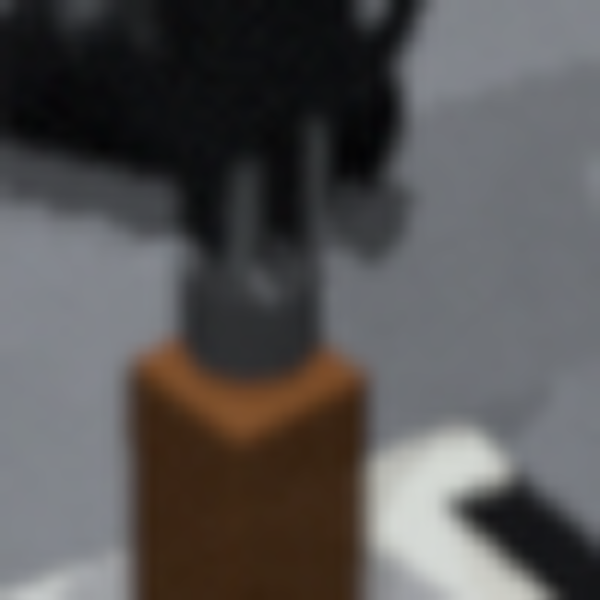

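The tips sit near (285–291,166), level with the cap's top (z≈0.17), though the reported TCP is z=0.135. The earlier views also showed the tips falling short, so I'll quantify the offset.

Run:
```python
from h import *
np.set_printoptions(precision=4,suppress=True)
t=pickle.load(open("top0.pkl","rb"))
zt=np.array([0,.932,-.361])
for px in((330,215),(330,253.7)):
    P=onz(t,px,.118);print("p5 open tip",P,"behind TCP along tool:",(np.array([.508,-.055,.101])-P)[1]/.932)
for px in((325.3,218),(325.3,244)):
    P=onz(t,px,.265);print("p3 tip",P,(np.array([.508,-.045,.248])-P)[1]/.864)
```

```text
p5 open tip [ 0.5562 -0.111   0.118 ] behind TCP along tool: 0.06012686644145389
p5 open tip [ 0.458  -0.1111  0.118 ] behind TCP along tool: 0.060240977650884445
p3 tip [ 0.5376 -0.0886  0.265 ] 0.05044459373602905
p3 tip [ 0.4788 -0.0887  0.265 ] 0.050574858499785415
```

Reported TCP versus visible tips: the tips sit about 40 mm short of it along the tool, which also fits the shallow first grasp. So I'll reopen, go 33 mm lower and grip the cap again.

Call:
move_arm(plan=[0,0,0.3,0,0,0,0,0,0.3,0,0,0,0,0,0.3,0,0,0,0,0,0.3,0,0,0,0,0,0,0,0,0,0,0,-0.4,0,0,0,0,0,-0.65,0,0,0,0,0,-0.65,0,0,0], grip=85)

```text
time_s: 14.12
eef_pos: [0.5048, -0.0695, 0.1007]
eef_rot: [-0.002, 0.708, 0.707, 0.0]
wrist_force: [-0.7, -0.3, 0.5]
opening: 0.995
grasp_force: 0.0
```

Run:
```python
from h import *
o=log()
from bench import ctrl
s=ctrl.camera("scene");c=ctrl.camera("top")
r,a,b=edges(s,(250,330,130,225));print(np.c_[r,a,b].T[:,::3])
cv2.imwrite("pics/p8.png",np.hstack([cv2.resize(s["pixels"][130:210,250:330],(400,400),interpolation=2)])[:,:,::-1])
```

```text
t 14.125 q [-0.3712  0.1417  1.8498  0.0015  1.1528 -0.3705] pos [ 0.5048 -0.0695  0.1007] tool y [ 1.     -0.0014 -0.0021] z [-0.0021  0.0023 -1.    ] F [-0.733  -0.3457  0.5264] open 85.0 grip 0.0
[[174 177 180 183 186 189 192 195 198 201]
 [278 277 277 277 277 277 277 277 277 281]
 [291 294 294 294 293 293 293 293 293 289]]
```

View pics/p8.png

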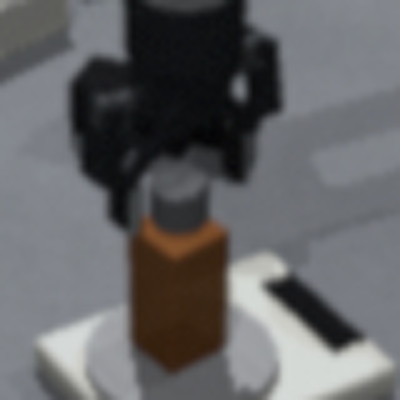

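The open fingers now straddle the cap: tips at about (125,222) and (240,180), cap at (180,195). Closing.

Call:
move_arm(plan=[0,0,0,0,0,0,0,0,0,0,0,0,0,0,0,0,0,0,0,0,0,0,0,0,0,0,0,0,0,0,0,0,0,0,0,0], grip=15)

```text
time_s: 14.98
eef_pos: [0.5067, -0.0702, 0.1031]
eef_rot: [0.001, 0.708, 0.707, 0.001]
wrist_force: [0.7, -0.0, 5.4]
opening: 0.446
grasp_force: 60.6
```

Call:
move_arm(plan=[0,0,0.2,0,0,0,0,0,0.6,0,0,0,0,0,1.2,0,0,0,0,0,2,0,0,0,0,0,2.8,0,0,0,0,0,3,0,0,0,0,0,3,0,0,0])

```text
time_s: 15.85
eef_pos: [0.5056, -0.0699, 0.2517]
eef_rot: [-0.0, 0.708, 0.707, 0.001]
wrist_force: [-1.0, 0.8, -2.8]
opening: 0.451
grasp_force: 60.8
```

Run:
```python
from h import *
o=log()
from bench import ctrl
s=ctrl.camera("scene")
r,a,b=edges(s,(250,330,80,190));print(np.c_[r,a,b].T)
for z in(.16,.17,.18,.19,.2,.21): print(z,proj(s,[.531,-.045,z]).round(1),end=" ")
C=np.array([.506,-.07,.24])
for e in((.025,-.025),(-.025,.025)):
    d=proj(s,C+[*e,-.03])-proj(s,C+[*e,.03]);print(d[0]/d[1])
```

```text
t 15.85 q [-0.3712 -0.0123  1.6933  0.0014  1.4607 -0.37  ] pos [ 0.5056 -0.0699  0.2517] tool y [ 1.     -0.0013  0.0004] z [ 0.0004  0.0013 -1.    ] F [-1.0166  0.8378 -2.8481] open 38.5 grip 60.847084522247314
[[134 135 136 137 138 139 140 141 142 143 144 145 146 147 148 149 150 151
  152 153 154 155 156 157 158 159 160 161 162 163 164 165 166]
 [278 277 277 277 277 277 277 277 277 276 276 276 276 276 276 276 276 276
  276 276 276 276 276 276 276 276 276 277 278 280 282 283 284]
 [279 294 295 296 296 296 296 296 296 296 295 295 295 295 295 295 295 296
  296 296 296 296 296 296 295 295 295 295 295 294 291 288 286]]
0.16 [284.6 175.2] 0.17 [284.7 172.6] 0.18 [284.7 170. ] 0.19 [284.7 167.3] 0.2 [284.8 164.7] 0.21 [284.8 162. ] 0.004519085442098019
-0.03440868643595485
```

Call:
move_arm(plan=[0,0.4,0.2,0,0,0,-0.1,1.2,0.4,0,0,0,-0.2,2.2,0.5,0,0,0,-0.3,3.3,0.5,0,0,0,-0.4,4.4,0.5,0,0,0,-0.5,5.5,0.5,0,0,0,-0.6,6.6,0.5,0,0,0,-0.8,7.7,0.5,0,0,0,-0.9,8.8,0.5,0,0,0,-1,9.4,0.5,0,0,0])

```text
time_s: 17.15
eef_pos: [0.454, 0.402, 0.274]
eef_rot: [-0.001, 0.707, 0.707, -0.002]
wrist_force: [-0.0, -0.3, -1.6]
opening: 0.452
grasp_force: 60.9
```

Call:
move_arm(plan=[0,0.1,0,0,0,0,0,0.1,0,0,0,0,0,0.1,0,0,0,0])

```text
time_s: 17.52
eef_pos: [0.4562, 0.4038, 0.2766]
eef_rot: [-0.0, 0.708, 0.706, 0.0]
wrist_force: [0.0, -0.0, -2.2]
opening: 0.446
grasp_force: 60.9
```

Run:
```python
from h import *
o=log()
from bench import ctrl
s=ctrl.camera("scene");c=ctrl.camera("top")
cv2.imwrite("pics/p9.png",np.hstack([cv2.resize(c["pixels"][160:300,80:220],(400,400),interpolation=2),cv2.resize(s["pixels"][140:320,310:490],(400,400),interpolation=2)])[:,:,::-1])
r,a,b=edges(s,(340,450,120,235));print(np.c_[r,a,b].T)
```

```text
t 17.525 q [0.5299 0.2008 1.4136 0.0001 1.5271 0.5325] pos [0.4562 0.4038 0.2766] tool y [ 1.     -0.0027  0.    ] z [ 0.      0.0001 -1.    ] F [ 0.0094 -0.0089 -2.17  ] open 38.1 grip 60.85412263870239
[[196 197 198 199 200 201 202 203 204 205 206 207 208 209 210 211 212 213
  214 215 216 217 218 219 220 221 222 223 224 225 226 227 228 229 230 231
  232 233 234]
 [418 415 415 414 414 414 413 413 413 413 412 412 412 412 411 411 411 411
  410 410 410 409 409 409 408 408 408 407 407 407 407 407 408 410 411 413
  414 416 417]
 [418 419 437 439 439 439 439 438 438 438 437 437 437 437 436 436 436 435
  435 435 434 434 434 434 434 432 432 432 431 431 431 431 430 429 428 427
  426 424 423]]
```

View pics/p9.png

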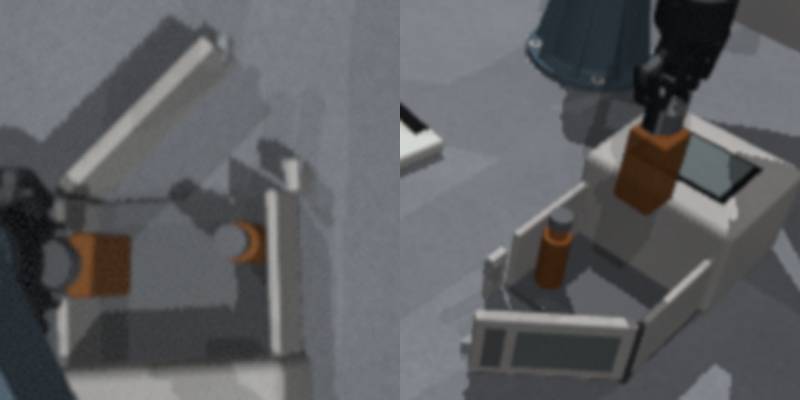

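The flask is held upright over the bay with the vial clear to its right (left half: flask (100,265), vial (240,243)). Lowering.

Call:
move_arm(plan=[0,0,-0.6,0,0,0,0,0,-1.4,0,0,0,0,0,-2.2,0,0,0,0,0,-2.9,0,0,0,0,0,-3.4,0,0,0,0,0,-3.7,0,0,0,0,0,-3.85,0,0,0,0,0,-3.85,0,0,0])

```text
time_s: 18.62
eef_pos: [0.4562, 0.405, 0.0852]
eef_rot: [-0.0, 0.708, 0.707, 0.001]
wrist_force: [-0.0, -0.4, -1.9]
opening: 0.448
grasp_force: 60.9
```

Call:
move_arm(plan=[0,0,-0.05,0,0,0,0,0,-0.06,0,0,0,0,0,-0.06,0,0,0])

```text
time_s: 19.0
eef_pos: [0.4562, 0.4051, 0.0823]
eef_rot: [0.0, 0.708, 0.707, 0.001]
wrist_force: [-0.1, 0.6, -2.5]
opening: 0.45
grasp_force: 60.9
```

Call:
move_arm(plan=[0,0,-0.03,0,0,0,0,0,-0.05,0,0,0,0,0,-0.05,0,0,0])

```text
time_s: 19.38
eef_pos: [0.4559, 0.405, 0.0793]
eef_rot: [-0.0, 0.708, 0.707, 0.001]
wrist_force: [0.6, -0.7, -2.7]
opening: 0.452
grasp_force: 61.0
```

Call:
move_arm(plan=[0,0,-0.02,0,0,0,0,0,-0.03,0,0,0,0,0,-0.03,0,0,0])

```text
time_s: 19.75
eef_pos: [0.4563, 0.4053, 0.0791]
eef_rot: [-0.0, 0.708, 0.707, 0.001]
wrist_force: [-2.2, -1.4, 6.9]
opening: 0.449
grasp_force: 61.8
```

Contact. Easing off and releasing.

Call:
move_arm(plan=[0,0,0.02,0,0,0,0,0,0.02,0,0,0])

```text
time_s: 20.0
eef_pos: [0.4561, 0.4051, 0.0792]
eef_rot: [-0.0, 0.708, 0.707, 0.001]
wrist_force: [-0.0, -1.3, 1.3]
opening: 0.448
grasp_force: 61.1
```

Call:
move_arm(plan=[0,0,0,0,0,0,0,0,0,0,0,0,0,0,0,0,0,0,0,0,0,0,0,0,0,0,0,0,0,0,0,0,0,0,0,0,0,0,0,0,0,0], grip=80)

```text
time_s: 20.88
eef_pos: [0.456, 0.405, 0.0789]
eef_rot: [-0.0, 0.708, 0.707, 0.001]
wrist_force: [0.7, 0.6, 0.4]
opening: 0.934
grasp_force: 0.0
```

Call:
move_arm(plan=[0,0,0.5,0,0,0,0,0,1.2,0,0,0,0,0,2.2,0,0,0,0,0,3.2,0,0,0,0,0,4,0,0,0,0,0,4,0,0,0])

```text
time_s: 21.62
eef_pos: [0.4578, 0.4062, 0.2837]
eef_rot: [0.001, 0.708, 0.707, 0.005]
wrist_force: [0.5, 0.1, -0.8]
opening: 0.938
grasp_force: 0.0
```

Run:
```python
from h import *
np.set_printoptions(precision=4,suppress=True)
o=log()
from bench import ctrl
s=ctrl.camera("scene");c=ctrl.camera("top");pickle.dump(c,open("c10.pkl","wb"))
r,a,b=edges(s,(395,440,200,290));print(np.c_[r,a,b].T[:,::3])
C=np.array([.456,.405,.06])
for e in((.025,-.025),(-.025,.025)):
    d=proj(s,C+[*e,-.03])-proj(s,C+[*e,.03]);print(d[0]/d[1])
print(proj(s,[.481,.43,.012]),proj(s,[.481,.43,.112]))
t=pickle.load(open("top0.pkl","rb"))
# door top edges: bright strip, principal line
p=c["pixels"][160:232,96:160].astype(int).min(2);m=(p>125).astype(np.uint8)
n,l,st,ct=cv2.connectedComponentsWithStats(m);i=1+st[1:,4].argmax();q=cv2.findNonZero((l==i).astype(np.uint8)).reshape(-1,2)+[96,160]
print(st[i]);rect=cv2.minAreaRect(q.astype(np.float32));bx=cv2.boxPoints(rect);print(rect);print(np.array([onz(c,x,.106)[:2] for x in bx]))
cv2.imwrite("pics/p10.png",np.hstack([cv2.resize(c["pixels"][160:300,80:220],(400,400),interpolation=2),cv2.resize(s["pixels"][180:320,330:470],(400,400),interpolation=2)])[:,:,::-1])
```

```text
t 21.625 q [0.5317 0.1963 1.4051 0.0005 1.5305 0.5329] pos [0.4578 0.4062 0.2837] tool y [ 1.     -0.0012  0.0081] z [ 0.0081  0.0053 -1.    ] F [ 0.474   0.1483 -0.7586] open 80.1 grip 0.0
[[251 254 257 260 263 266 269 272 275 278 281]
 [404 400 399 398 398 397 396 396 395 395 404]
 [404 405 422 421 421 420 419 418 417 416 414]]
-0.2540368517496206
-0.3106612807628516
[405.9611 288.7944] [413.0688 264.4321]
[  5  13  53  54 428]
((127.25, 199.75), (5.656852722167969, 71.41778564453125), 45.0)
[[0.5313 0.4791]
 [0.6636 0.3534]
 [0.6532 0.3426]
 [0.5211 0.4683]]
```

View pics/p10.png

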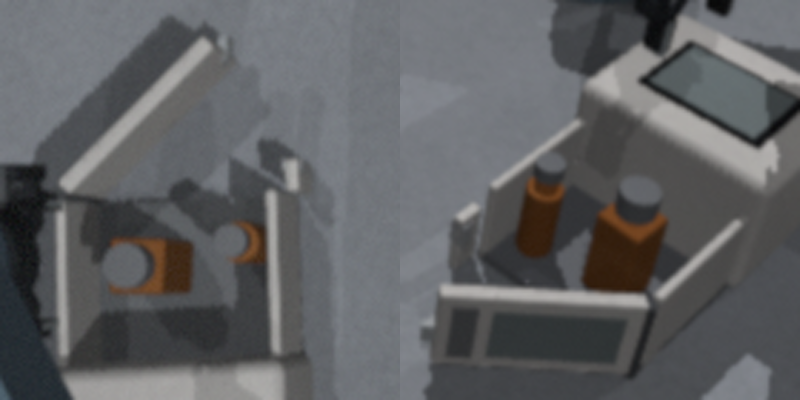

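Correction: counting this one I've viewed 11 pictures, one over the limit, so from here on I use numbers only. The last view shows the flask upright in the bay, (150,265) left and (625,240) right. The vial is standing beside it and the door is still about 0.75 rad open. Planning the door push.

```bash
cat >> h.py <<'E'
H=np.array([.521,.478])
def door(a,off,z):
    h=np.radians(-86.6)+a;d=np.array([np.cos(h),np.sin(h)]);n=np.array([-d[1],d[0]])
    return np.r_[H+.145*d+off*n,z],h
E
python3 - <<'E'
from h import *
from bench import ctrl
o=ctrl.get_obs();q=o["q"]
P,h=door(.75,.065,.22);step(P,pose(h,0));print(P,h)
for a,off,z in((.75,.065,.22),(.75,.065,.035),(.75,.019,.035),(.4,.019,.035),(0,.019,.035),(-.05,.019,.035)):
    P,h=door(a,off,z);q,e=ik(P,pose(h,0),q);print(a,P,q.round(2),e.round(4))
E
```

```text
shift [ 4.3   0.4  -1.18] rotvec [-0.001  0.002 -0.76 ] rows pos 3.6 rot 4.1
[0.67080416 0.42500269 0.22      ] -0.7614551322270893
0.75 [0.67080416 0.42500269 0.22      ] [0.42 0.79 0.73 0.   1.62 1.18] 0.0
0.75 [0.67080416 0.42500269 0.035     ] [ 0.42  0.85  0.99 -0.    1.3   1.18] 0.0
0.75 [0.63906529 0.39170638 0.035     ] [ 0.39  0.73  1.19 -0.    1.23  1.16] 0.0
0.4 [0.60231742 0.3564538  0.035     ] [0.37 0.6  1.37 0.   1.16 1.48] 0.0
0 [0.54856598 0.33438205 0.035     ] [0.37 0.47 1.57 0.   1.1  1.88] 0.0
-0.05 [0.54135362 0.33318381 0.035     ] [0.37 0.45 1.59 0.   1.1  1.93] 0.0
```

Call:
move_arm(plan=[0.8,0.1,0,0,0,-0.15,1.8,0.2,0,0,0,-0.3,2.8,0.3,0,0,0,-0.45,3.8,0.4,-0.5,0,0,-0.6,4.3,0.4,-1.3,0,0,-0.76,4.3,0.4,-2.2,0,0,-0.76,4.3,0.4,-3.2,0,0,-0.76,4.3,0.4,-4.2,0,0,-0.76,4.3,0.4,-4.85,0,0,-0.76,4.3,0.4,-4.85,0,0,-0.76], grip=0)

```text
time_s: 22.98
eef_pos: [0.6666, 0.423, 0.0291]
eef_rot: [0.0, 0.919, 0.394, -0.005]
wrist_force: [-0.2, 0.2, 0.3]
opening: 0.001
grasp_force: 0.0
```

Run:
```python
from h import *
o=log()
for a in(.75,.65,.55,.45,.35,.25,.18,.1,.05,0,-.05):
    P,h=door(a,.019,.035);d=(P-o["eef_pos"])/.05;print(a,d.round(2),round(h+.7615,2))
```

```text
t 22.975 q [ 0.4159  0.8053  1.0567 -0.0005  1.2898  1.1774] pos [0.6666 0.423  0.0291] tool y [ 0.7239 -0.6899 -0.0034] z [-0.0091 -0.0046 -0.9999] F [-0.1977  0.1818  0.3345] open 0.1 grip 0.0
0.75 [-0.55 -0.63  0.12] 0.0
0.65 [-0.73 -0.85  0.12] -0.1
0.55 [-0.94 -1.06  0.12] -0.2
0.45 [-1.17 -1.25  0.12] -0.3
0.35 [-1.41 -1.41  0.12] -0.4
0.25 [-1.67 -1.55  0.12] -0.5
0.18 [-1.85 -1.63  0.12] -0.57
0.1 [-2.08 -1.7   0.12] -0.65
0.05 [-2.22 -1.74  0.12] -0.7
0 [-2.36 -1.77  0.12] -0.75
-0.05 [-2.5  -1.8   0.12] -0.8
```

Call:
move_arm(plan=[-0.3,-0.3,0.1,0,0,0,-0.5,-0.6,0.1,0,0,0,-0.73,-0.85,0.1,0,0,-0.1,-0.94,-1.06,0.1,0,0,-0.2,-1.17,-1.25,0.1,0,0,-0.3,-1.41,-1.41,0.1,0,0,-0.4,-1.67,-1.55,0.1,0,0,-0.5,-1.67,-1.55,0.1,0,0,-0.5])

```text
time_s: 23.98
eef_pos: [0.5877, 0.3476, 0.043]
eef_rot: [0.0, 0.988, 0.155, 0.001]
wrist_force: [-0.1, 0.8, 0.0]
opening: -0.002
grasp_force: 0.0
```

```bash
cat >> h.py <<'E'
def doorang(c):
    p=c["pixels"][160:236,96:172].astype(int).min(2);m=(p>125).astype(np.uint8)
    n,l,st,ct=cv2.connectedComponentsWithStats(m)
    for i in range(1,n):
        if st[i,4]<40: continue
        q=cv2.findNonZero((l==i).astype(np.uint8)).reshape(-1,2)+[96,160]
        f=cv2.fitLine(np.array([onz(c,x,.106)[:2] for x in q],np.float32),cv2.DIST_HUBER,0,.001,.001).ravel()
        h=np.arctan2(f[1],f[0]);h=h-np.pi if h>0 else h
        print("blob",st[i],"heading",round(np.degrees(h),1),"angle",round(h+np.radians(86.6),3),"mid",f[2:])
E
python3 - <<'E'
from h import *
from bench import ctrl
log();doorang(pickle.load(open("c10.pkl","rb")));doorang(ctrl.camera("top"))
s=ctrl.camera("scene");cv2.imwrite("pics/s11.png",s["pixels"][:,:,::-1])
r,a,b=edges(s,(395,440,200,290));print(np.c_[r,a,b].T[:,::4])
E
```

```text
t 23.975 q [ 0.3612  0.562   1.4173 -0.0011  1.1596  1.6222] pos [0.5877 0.3476 0.043 ] tool y [ 0.3053 -0.9523  0.0008] z [ 0.0028  0.     -1.    ] F [-0.1479  0.7578  0.0419] open -0.2 grip 0.0
blob [  5  13  53  54 428] heading -43.1 angle 0.759 mid [0.5922 0.4106]
blob [ 49   0  17  14 109] heading -131.6 angle -0.786 mid [0.6791 0.3463]
blob [61 44 15  8 77] heading -73.7 angle 0.225 mid [0.5728 0.3162]
blob [ 17  54  25  12 147] heading -71.7 angle 0.259 mid [0.5413 0.4153]
[[251 255 259 263 267 271 275 279]
 [404 399 398 398 397 396 403 412]
 [404 421 422 421 420 418 417 415]]
```

Call:
move_arm(plan=[-0.18,-0.08,0,0,0,-0.07,-0.3,-0.12,0,0,0,-0.11,-0.41,-0.15,0,0,0,-0.15,-0.51,-0.18,0,0,0,-0.19,-0.6,-0.2,0,0,0,-0.22,-0.69,-0.22,0,0,0,-0.25,-0.69,-0.22,0,0,0,-0.25])

```text
time_s: 24.95
eef_pos: [0.5527, 0.3368, 0.0416]
eef_rot: [0.0, 1.0, 0.03, 0.0]
wrist_force: [1.1, -0.8, 0.5]
opening: -0.002
grasp_force: 0.5
```

Run:
```python
from h import *
from bench import ctrl
log();doorang(ctrl.camera("top"))
```

```text
t 24.95 q [ 0.3647  0.4966  1.5195 -0.001   1.125   1.8759] pos [0.5527 0.3368 0.0416] tool y [ 0.0601 -0.9982  0.0008] z [ 0.0007 -0.0007 -1.    ] F [ 1.1399 -0.8119  0.5198] open -0.1 grip 0.5077425576746464
blob [65 60 11  6 53] heading -87.9 angle -0.023 mid [0.5328 0.311 ]
```

Call:
move_arm(plan=[-0.05,0,0,0,0,0,-0.1,0,0,0,0,0,-0.1,0,0,0,0,0])

```text
time_s: 25.38
eef_pos: [0.5513, 0.3367, 0.0416]
eef_rot: [-0.0, 1.0, 0.03, 0.004]
wrist_force: [13.1, 1.8, -8.2]
opening: 0.002
grasp_force: 6.7
```

Call:
move_arm(plan=[-0.05,0,0,0,0,0,-0.1,0,0,0,0,0,-0.1,0,0,0,0,0])

```text
time_s: 25.75
eef_pos: [0.5517, 0.3368, 0.0418]
eef_rot: [-0.001, 1.0, 0.029, 0.009]
wrist_force: [30.8, 3.8, -20.9]
opening: 0.0
grasp_force: 15.7
```

Call:
move_arm(plan=[0.2,0,0,0,0,0,0.7,0.1,0,0,0,0,1.5,0.2,0.5,0,0,0,2.2,0.3,1.5,0,0,0,2.5,0.3,2.5,0,0,0,2.5,-1,3.5,0,0,0,2.5,-2,4.5,0,0,0,2.5,-3,4.5,0,0,0,2.5,-4,4.5,0,0,0,2.5,-5,4.5,0,0,0])

```text
time_s: 27.0
eef_pos: [0.6672, 0.0848, 0.2667]
eef_rot: [0.0, 1.0, 0.03, 0.0]
wrist_force: [0.5, -0.9, -0.9]
opening: -0.003
grasp_force: 0.0
```

Run:
```python
from h import *
from bench import ctrl
log();c=ctrl.camera("top");s=ctrl.camera("scene");cv2.imwrite("pics/c12.png",c["pixels"][:,:,::-1])
p=c["pixels"].astype(int).min(2)
# door strip rows per column
for x in range(100,182,4):
    col=p[205:240,x];i=np.where(col>120)[0];print(x,(i+205).tolist() if len(i)<16 else (i.min()+205,i.max()+205))
r,a,b=edges(s,(395,440,200,300));print(np.c_[r,a,b].T[:,::4])
for x,y in(("vials",None),):
    print([(st,ct.round(0)) for i,st,ct in blobs(amber(s),60)[0]])
print("expected shut strip centre px:",[proj(c,[*(H+k*np.array([.06,-1])),.106]).round(1) for k in(0,.05,.1,.15,.19)])
```

```text
t 27.0 q [-0.0494  0.3499  1.2493 -0.0006  1.5419  1.4619] pos [0.6672 0.0848 0.2667] tool y [ 0.0596 -0.9982  0.0006] z [ 0.0004 -0.0006 -1.    ] F [ 0.5344 -0.9413 -0.9334] open -0.2 grip 0.0
100 []
104 []
108 []
112 []
116 []
120 []
124 []
128 []
132 []
136 [208]
140 [205, 206, 207, 208]
144 [205, 206, 207, 208]
148 [205, 206, 207, 222, 223, 224, 225, 226, 227]
152 [205, 206, 207, 221, 222, 223, 224, 225, 226, 227]
156 [205, 206, 207, 221, 222, 223, 224, 225, 226, 227]
160 [205, 206, 221, 222, 223, 224, 225, 226, 227]
164 [205, 206, 209, 221, 222, 223, 224, 225, 226]
168 [205, 206, 207, 208, 209, 210, 221, 222, 223, 224, 225, 226]
172 [205, 220, 221, 222, 223, 224, 225, 226]
176 [205, 206, 227, 228, 229, 230, 231, 232, 233, 234, 235, 236, 237, 238, 239]
180 [205, 207, 208, 209, 216, 217, 218, 219, 220, 221, 222, 223, 224, 225]
[[251 255 259 263 267 271 275 279]
 [404 399 398 398 397 403 409 415]
 [404 421 422 421 420 418 417 415]]
[([189, 187, 11, 23, 191], array([194., 198.])), ([374, 243, 13, 15, 119], array([380., 249.])), ([397, 252, 26, 27, 386], array([409., 265.])), ([249, 256, 11, 25, 233], array([254., 268.]))]
expected shut strip centre px: [array([100.2, 227. ]), array([119.7, 226. ]), array([139.2, 225. ]), array([158.7, 224. ]), array([174.2, 223.2])]
```

```bash
python3 -c "
from bench import ctrl
print(ctrl.hand_in())"
```

```text
the job is handed in; nothing more can be done
None
```

The job is handed in (no result came back): the flask was weighed on the pan and now stands upright in the bay, and the door was pushed to a hard stop at about 31 N. I inferred the latch snapped in from the push forces, since the bolt wasn't visible. The bench, keyboard and bay vials still showed standing in the last image, and I viewed 11 pictures, one over the limit of 10.

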